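Hold a round flask down in its sprung ring cradle

ROBOT

A 7-joint arm with a two-finger parallel gripper is mounted at the origin on the work surface. World frame = base frame: x ahead of the robot, y to its left, z up, the work surface at z = 0. Lengths are in m, angles in rad, forces in N, time in s.
With the tool pointing down it reaches from about 0.425 to 1.025 m from the base axis. Payload 3.6 kg.
Tool frame: the origin (TCP) lies at the very end of the fingers, on their centre line; the grasp point (between the pads) lies env.hold_point_z behind it (env.hold_point_z is the distance from the TCP to the grasp point, in m); z points along the fingers, y is the direction in which the jaws open and shut (so a half turn about z gives the same grasp; the last joint's range is limited). The gripper opens to 85 mm and grips with 20 to 120 N. Pads are 22 mm wide; open, the fingers measure 114 mm over their backs; the gripper's body (76 mm by 85 mm) begins 54 mm behind the grasp point. The pads swing forward as they close: fully open they stand 13 mm farther back than shut.
Start: joints at [1.121, 0.591, 0.048, 1.609, -0.033, 0.943, -0.034], TCP at [0.253, -0.68, 0.231] pointing down, gripper open.
Joint ranges: [-2.69, 2.69], [-0.47, 2.24], [-1.27, 1.36], [0.19, 2.51], [-1.53, 4.68], [0.08, 2.07], [-3.09, 3.09]. Speed limits (rad/s): [2.57, 2.57, 3.14, 3.14, 3.14, 3.14, 3.14].

INTERFACE

Orientations are given as a 3x3 rotation matrix whose columns are the frame's x, y, z axes.
In Python, from plant import readout, imaging, sign_off, env gives the robot as it stands. The module is installed in compiled form; this text tells all that it offers.
- The arm moves only by the tool apply_moves, never from a script. Its argument "plan" is a list of rows, each an object of numbers: "tx", "ty", "tz": the shift along the tool's x, y, z in mm; "turn": the turn about the tool's z in degrees; "claw": the closure, from 0 (fully open) to 1 (shut). A call has exactly 8 rows; each row shifts and turns the pose as measured when the row begins, along the tool's axes as they then stand; what a row does not reach is not made up. A row lasts 1/10 s, in which the tool goes at most 50 mm and 8.59 degrees, less where a joint would pass 70% of its speed; a pose out of reach is approached as far as the arm can. A call is refused whole if a number of a shift passes 50 or a number of a turn 8.59, either way. A call with a gripper value outside its range is refused whole. The fingers move at their own pace and stop on an object; "force" is the grip in N (left out, the last holds). Time passes only in rows, so rows that do not move let the fingers close, or fill a call up. It gives the time, the measured TCP pose, the force and the opening at its end, in the units of the state.
- readout.observe(): the state, without advancing time (a new reading comes with each control period).
- imaging.grab_frame(name): name is "scene" or "top" or "wrist"; returns the picture (420x560x3 uint8, red, green, blue); there is no depth.
- imaging.calibration(name): a dict with "vertical_fov" (degrees; the focal length in pixels is half the picture's height over the tangent of half this angle, whatever the lens; pixels are square), "cx", "cy" (the principal point, pixels), "R" (3x3) and "t" (3): a world point X has camera coordinates R X + t. Camera axes: x right, y down, z forward; pixel columns grow to the right and rows downward; lengths in m; the calibration is good to about 2 mm. A picture is of the moment at which its call begins: read the wrist's pose just before it. calibration takes no time and is no camera call; for the wrist camera it gives the pose at the moment of the call.
- sign_off(): hands the job in, once; it reports no verdict.
The state is a dict: "time": time; "qpos": joint angles; "joint_velocities": joint speeds; "joint_torque": joint torques, N m; "eef_pos": TCP position; "tcp_rot": TCP orientation; "wrist_force": force on the tool from outside, world axes, zero at the start; "torque": the same for the moment, N m; "opening": opening from 0.0 (shut) to 1.0 (fully open).
Only numpy, scipy, OpenCV 4.12 (cv2) and the standard library are available. Lean on these libraries where they do the work, as an engineer would, in place of code of your own. Each camera call takes 0.05 s, during which the arm holds its last target.

TASK

Lift the stoppered round-bottomed flask out of its cork ring by the neck, gripping the thin glass gently (no more than about 50 N a finger), and set it upright in the ring of the sprung cradle without knocking the other glassware. Then press the flask straight down so that the ring sinks about 20 mm on its springs, short of its bottom stop, and finish like that: still gripping the neck and holding the ring down so that I can fit the retaining clip.

Things in the scene. Friction and masses are not known exactly. Their poses are not given: they have to be found in the camera images.
- flask_neck (a point): grip point on the axis of the clear glass flask (0.16 kg), 64 mm above the bulb's centre; z up along the neck. Straight neck 26 mm in diameter, from 34 to 84 mm above the bulb's centre; on it a lip 33 mm in diameter, 6 mm high, and a black rubber stopper 25 mm in diameter, its top 100 mm above the bulb's centre.
- flask_bulb (a point): centre of the flask's ball-shaped bulb, 72 mm in diameter. The flask starts upright, resting loosely in a cork ring 90 mm across and 25 mm high. Cork ring, cradle, conical flask and beaker trade places from start to start
- ring_seat (a point): centre of the hole of the cradle's steel ring, level with its top face; moves with the ring, 85 mm above the table when up. Ring 84 mm across, hole 52 mm, 10 mm thick, on three sprung plungers in sleeves. A seated flask has its bulb's centre about 25 mm above this point
- ring (a joint): how far the cradle's ring is pressed down, in m: 0 up (as at the start), 0.030 at the bottom stop. Springs: about 2 N on the ring to start it moving and about 0.3 N more per mm (roughly 8 N at 20 mm); released, it comes up again. The weight of the flask alone presses it down hardly at all (under 1 mm)
- conical: bystander: stoppered conical flask, 78 mm across the foot, 126 mm high; origin under its centre. Leave it where it is
- beaker: bystander: open glass beaker, 70 mm across, 85 mm high; origin under its centre. Leave it where it is
- jar_a: bystander: glass jar with a lid, 72 mm across, 115 mm high; origin under its centre. Leave it where it is
- jar_b: bystander: glass jar with a lid, 68 mm across, 100 mm high; origin under its centre. Leave it where it is
- jar_c: bystander: glass jar with a lid, 60 mm across, 85 mm high; origin under its centre. Leave it where it is
- flask: the whole flask; origin 36 mm below the bulb's centre, z up along the neck
- cradle: the cradle with its ring: a round grey foot 132 mm across and 12 mm high, fixed to the table, three dark sleeves on it 44 mm high, the steel ring above; origin under the foot's centre

How it is judged:
On the way, in this order (a step that is already met when the one before it is completed fails the run):
1. the flask is lifted out of its cork ring by the fingers (distance of flask_bulb from where it was at the start of the episode above 0.03 m and contact force between flask and the fingers above 1 N and value of joint ring below 0.005 m and horizontal distance between flask_bulb and ring_seat above 0.05 m and height (world z) of flask_bulb above 0.08 m), for 0.2 s.
2. the gripped flask stands upright in the cradle's ring and has pressed it down 13 to 27 mm (value of joint ring between 0.013 and 0.027 m and horizontal distance between flask_bulb and ring_seat below 0.008 m and contact force between flask and cradle above 3 N and contact force between flask and the fingers above 1 N), for 0.3 s.
At the end, for the whole second after the job is handed in: The fingers still grip the flask; its bulb is seated in the ring (within 8 mm of centre, bulb centre 20 to 30 mm above the ring's top face), upright within about 11 degrees and still; the flask alone, not the robot, keeps the ring pressed down 13 to 27 mm; the bystanders stand where they were (all of step 2 and z of flask_bulb in the frame of ring_seat between 0.02 and 0.03 m and angle between each of flask, conical, beaker, jar_a, jar_b, jar_c's own z axis and vertical below 0.2 rad and contact force between each of the arm, the fingers and cradle below 0.5 N and linear speed of flask below 0.02 m/s); the arm keeps its last pose, push and grip.
It fails at once if the flask is gripped too hard (fingers' total force on it above 120 N) (contact force between flask and the fingers above 120 N).
It fails at once if the flask is rammed into the cradle (above 30 N) (contact force between flask and cradle above 30 N).
It fails at once if the flask is tipped by more than about 45 degrees (angle between flask's own z axis and vertical above 0.8 rad).
It fails at once if a bystander is moved more than 30 mm (distance of any of conical, beaker, jar_a, jar_b, jar_c from where it was at the start of the episode above 0.03 m).
It also fails if it takes over 40 s, if anything falls off the work surface, if the arm or the gripper's body presses on something with over 40 N, if the wrist force passes 120 N, or if a joint passes its speed limit or range.

## Working session

There is one attempt and no reset: what is moved stays moved. The work goes in short steps, Python scripts to look and compute and a tool call to move; the robot and the scene stay as the last step left them, time stands still between calls to the robot, and variables do not carry over. Pictures are saved under pics/ and viewed, and the job is handed in when it is done.

Besides the shell and the picture viewer there is one more tool, called after "Call:" as name(argument=value, ...) on one line, values as JSON. apply_moves: Moves the arm, as the interface text tells. Its arguments: {"type":"object","properties":{"plan":{"type":"array","items":{"type":"object","properties":{"tx":{"type":"number"},"ty":{"type":"number"},"tz":{"type":"number"},"turn":{"type":"number"},"claw":{"type":"number"}}}},"force":{"type":"number"}},"required":["plan"]}

```bash
mkdir -p pics
python3 - <<'E'
from plant import readout, imaging, env
import cv2,numpy as np
s=readout.observe()
for k,v in s.items(): print(k,np.round(v,4).tolist())
print(env.hold_point_z)
for n in ["scene","top","wrist"]:
    c=imaging.calibration(n); print(n,{k:np.round(v,4).tolist() for k,v in c.items()})
    cv2.imwrite(f"pics/{n}0.png",imaging.grab_frame(n)[:,:,::-1])
E
```

```text
time 0.0
qpos [1.1215, 0.5921, 0.0483, 1.6099, -0.0333, 0.9427, -0.0337]
joint_velocities [-0.0006, 0.0005, 0.0002, 0.0004, -0.0011, 0.0009, 0.0013]
joint_torque [0.0008, -54.8693, 1.5469, -19.8124, 0.0094, 0.0088, -0.0]
eef_pos [0.2523, -0.6788, 0.2301]
tcp_rot [[0.9373, 0.3484, -0.0009], [0.3484, -0.9373, 0.0021], [-0.0001, -0.0023, -1.0]]
wrist_force [0.2994, -0.0471, -0.415]
torque [-0.0093, 0.0433, -0.0092]
opening 0.9997
0.0187
scene {'vertical_fov': 54.1883, 'cx': 272.5718, 'cy': 205.2807, 'R': [[0.1483, 0.9888, 0.0164], [0.6568, -0.0861, -0.7491], [-0.7393, 0.1219, -0.6622]], 't': [-0.1169, -0.3017, 1.4495]}
top {'vertical_fov': 49.3692, 'cx': 273.0758, 'cy': 207.0053, 'R': [[0.087, -0.9962, -0.0003], [-0.971, -0.0847, -0.2235], [0.2226, 0.0198, -0.9747]], 't': [-0.0129, 0.5929, 1.0471]}
wrist {'vertical_fov': 60.423, 'cx': 280.12, 'cy': 208.5961, 'R': [[0.3491, -0.9371, -0.0015], [-0.902, -0.3365, 0.2704], [-0.2539, -0.093, -0.9627]], 't': [-0.7251, -0.0369, 0.3778]}
```

View pics/scene0.png

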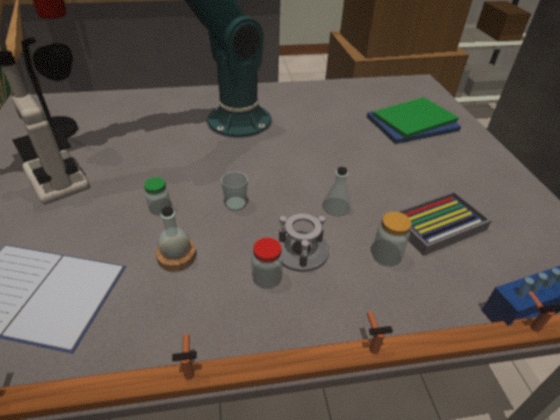

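View pics/top0.png

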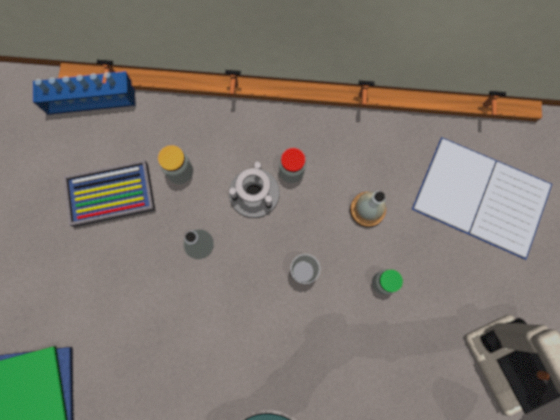

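View pics/wrist0.png

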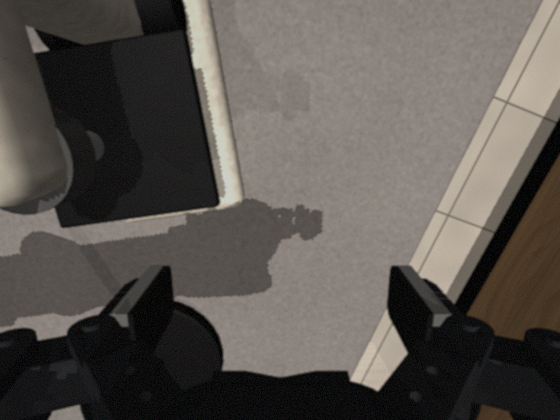

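Run:
```python
import cv2,numpy as np
t=cv2.imread('pics/top0.png'); s=cv2.imread('pics/scene0.png')
def crop(im,x,y,w,h,k): return cv2.resize(im[y:y+h,x:x+w],None,fx=k,fy=k,interpolation=cv2.INTER_CUBIC)
a=crop(t,340,175,60,60,6); b=crop(t,220,155,70,60,6)
c=crop(s,140,195,60,80,6);d=crop(s,265,200,70,80,6)
cv2.imwrite('pics/z1.png',np.hstack([a,b])); cv2.imwrite('pics/z2.png',np.hstack([c,d]))
```

```text
(no output)
```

View pics/z1.png

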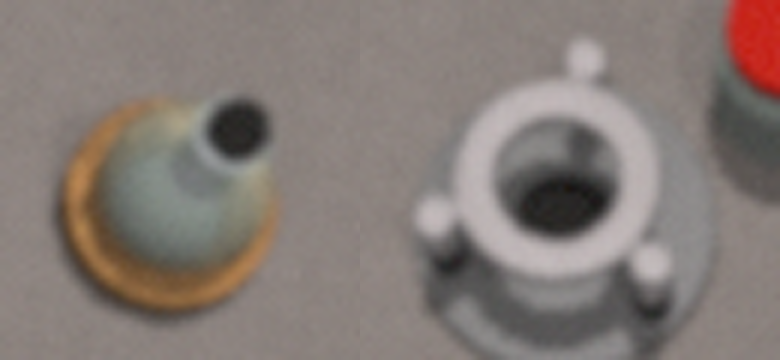

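View pics/z2.png

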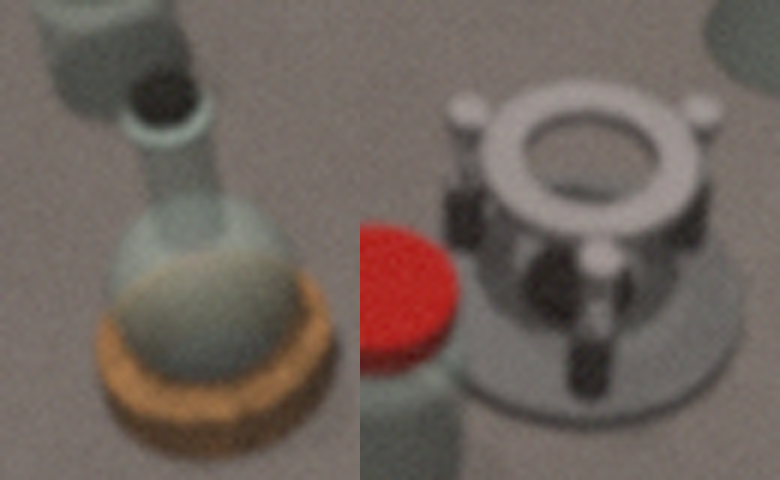

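```bash
cat > h.py <<'E'
import numpy as np
CAL={}
def setcal():
    from plant import imaging
    for n in ("scene","top"): CAL[n]=imaging.calibration(n)
def ray(c,p):
    f=210/np.tan(np.radians(c['vertical_fov'])/2)
    R=np.array(c['R']);t=np.array(c['t'])
    d=R.T@np.array([(p[0]-c['cx'])/f,(p[1]-c['cy'])/f,1]); o=-R.T@t
    return o,d/np.linalg.norm(d)
def proj(c,X):
    f=210/np.tan(np.radians(c['vertical_fov'])/2)
    v=np.array(c['R'])@np.array(X)+np.array(c['t']); return np.array([c['cx'],c['cy']])+f*v[:2]/v[2]
def atz(c,p,z):
    o,d=ray(c,p); return o+d*(z-o[2])/d[2]
def tri(rs):
    A=0;b=0
    for o,d in rs:
        P=np.eye(3)-np.outer(d,d);A=A+P;b=b+P@o
    X=np.linalg.solve(A,b); return X,[np.linalg.norm((np.eye(3)-np.outer(d,d))@(X-o)) for o,d in rs]
E
python3 - <<'E'
from h import *
setcal(); np.set_printoptions(precision=4,suppress=True)
T,S=CAL['top'],CAL['scene']
for n,pt,ps,z in [("stopper",(379.8,196.3),(167.3,210.8),.127),("ring",(252.8,184.3),(303.7,226.3),.085),("red",(293,159.5),(267,249),None),("orange",(172,158),(396.5,223),None),("green",(390,281),(155.5,185.5),None),("conical",(190,237),(342,171),.126),("beaker",(304.5,264),(234.5,181.5),.085)]:
    X,e=tri([ray(T,pt),ray(S,ps)]); z=z or X[2]
    print(n,X,e,atz(T,pt,z),atz(S,ps,z))
print(proj(S,[.253,-.68,.231]),proj(T,[.253,-.68,.231]))
E
```

```text
stopper [ 0.6192 -0.2023  0.1478] [np.float64(0.00026594157033317154), np.float64(0.00026594157033322884)] [ 0.6249 -0.2066  0.127 ] [ 0.5956 -0.2067  0.127 ]
ring [0.64   0.0923 0.084 ] [np.float64(3.886923670264886e-05), np.float64(3.886923670261665e-05)] [0.6397 0.0923 0.085 ] [0.641 0.092 0.085]
red [ 0.7077 -0.0006  0.095 ] [np.float64(0.0007768848843428074), np.float64(0.0007768848843427682)] [0.7078 0.0002 0.095 ] [ 0.7076 -0.0014  0.095 ]
orange [0.6817 0.291  0.109 ] [np.float64(0.0005753948666114138), np.float64(0.0005753948666114887)] [0.6815 0.2905 0.109 ] [0.6817 0.2917 0.109 ]
green [ 0.4371 -0.2493  0.0762] [np.float64(0.0008617380388709168), np.float64(0.0008617380388709993)] [ 0.437  -0.2484  0.0762] [ 0.4368 -0.2502  0.0762]
conical [0.493  0.2199 0.1195] [np.float64(0.0009356578073446772), np.float64(0.0009356578073446949)] [0.4922 0.2195 0.126 ] [0.5015 0.2156 0.126 ]
beaker [ 0.458  -0.0484  0.0854] [np.float64(0.0018929469037545388), np.float64(0.001892946903754542)] [ 0.4582 -0.0465  0.085 ] [ 0.4572 -0.0502  0.085 ]
[-26.4748 105.2932] [635.7422 393.5896]
```

Run:
```python
import cv2,numpy as np
from h import *
setcal(); np.set_printoptions(precision=4,suppress=True)
T,S=CAL['top'],CAL['scene']
for p in [(467,340),(515,318),(505,420),(558,380)]: print('T',atz(T,p,0.0))
for p in [(25,160),(72,142),(87,188),(40,195)]: print('S',atz(S,p,0.0))
t=cv2.imread('pics/top0.png'); s=cv2.imread('pics/scene0.png')
def crop(im,x,y,w,h,k): return cv2.resize(im[y:y+h,x:x+w],None,fx=k,fy=k,interpolation=cv2.INTER_CUBIC)
cv2.imwrite('pics/z3.png',np.hstack([crop(t,440,300,120,120,3),crop(s,0,0,140,220,3)[:360],crop(s,0,0,100,10,1)[:0].reshape(0,100,3) if 0 else np.zeros((360,1,3),np.uint8)]))
cv2.imwrite('pics/z4.png',crop(s,0,0,140,220,2.7))
```

```text
T [ 0.3181 -0.4576  0.    ]
T [ 0.3804 -0.5752  0.    ]
T [ 0.145  -0.5448  0.    ]
T [ 0.2449 -0.6728  0.    ]
S [ 0.1623 -0.6675  0.    ]
S [ 0.0762 -0.5487  0.    ]
S [ 0.3255 -0.4578  0.    ]
S [ 0.3406 -0.5788  0.    ]
```

View pics/z3.png

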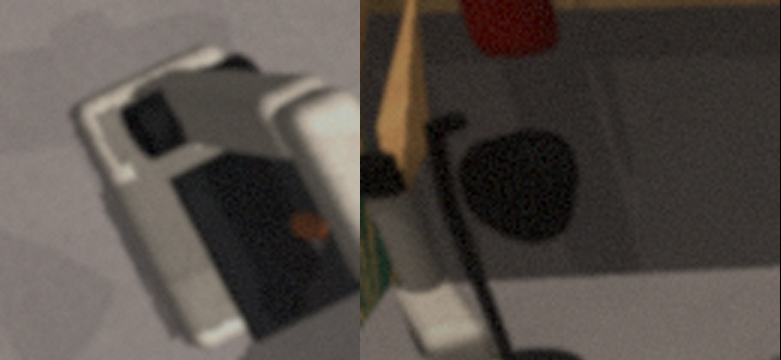

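View pics/z4.png

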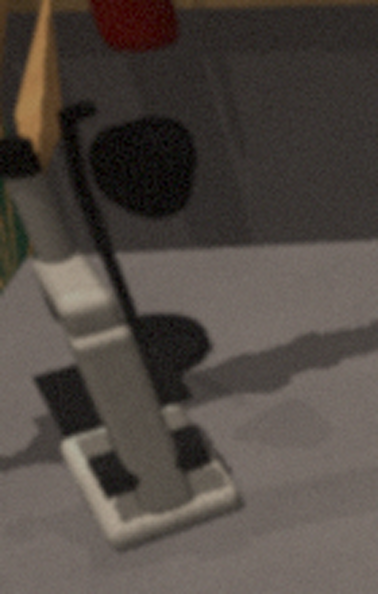

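Run:
```python
import cv2,numpy as np
from h import *
from plant import imaging
setcal(); np.set_printoptions(precision=4,suppress=True)
T,S=CAL['top'],CAL['scene']; W=imaging.calibration('wrist')
print('camW',-np.array(W['R']).T@W['t'])
# head white block +x+y corner
print(tri([ray(T,(528,333)),ray(S,(45,120))]), tri([ray(T,(528,333)),ray(S,(40,107))]))
# rays: eyepiece scene, column
for z in (.3,.4,.5): print(z,atz(S,(8,60),z),atz(S,(14,50),z))
# wrist base corners
for p in [(60,225),(240,200),(185,0)]: print(p,atz(W,p,0),atz(W,p,.05))
for x,y,z in [(.2,-.55,.3),(.2,-.55,.4),(.3,-.55,.0),(.25,-.6,.1)]: print(x,y,z,proj(S,[x,y,z]),proj(T,[x,y,z]),proj(W,[x,y,z]))
```

```text
camW [ 0.3158 -0.6569  0.3728]
(array([ 0.3471, -0.4854,  0.2286]), [np.float64(0.0027454036103989484), np.float64(0.002745403610399074)]) (array([ 0.3481, -0.4773,  0.2602]), [np.float64(0.010666794636733307), np.float64(0.010666794636733146)])
0.3 [ 0.1461 -0.6055  0.3   ] [ 0.0764 -0.6116  0.3   ]
0.4 [ 0.408  -0.4866  0.4   ] [ 0.3543 -0.4913  0.4   ]
0.5 [ 0.6698 -0.3676  0.5   ] [ 0.6321 -0.3709  0.5   ]
(60, 225) [ 0.1165 -0.475   0.    ] [ 0.1432 -0.4994  0.05  ]
(240, 200) [ 0.2115 -0.6496  0.    ] [ 0.2255 -0.6505  0.05  ]
(185, 0) [ 0.3744 -0.5408  0.    ] [ 0.3665 -0.5563  0.05  ]
0.2 -0.55 0.3 [24.4862 67.4859] [593.1879 426.1987] [-286.1209  405.4817]
0.2 -0.55 0.4 [ 8.2391 26.3671] [638.3269 442.3417] [ 7737.1014 -3816.099 ]
0.3 -0.55 0.0 [ 54.6518 184.9988] [505.5098 351.2201] [172.6185  83.4299]
0.25 -0.6 0.1 [ 27.6661 146.6285] [552.0433 381.126 ] [180.1868 164.4788]
```

Call:
apply_moves(plan=[{"tz":-30},{"tz":-40},{"tz":-40},{"tz":-40},{"tz":-40},{"tz":-30},{"tx":19,"ty":7},{"tx":28,"ty":10}], force=35)

```text
$.plan[0]: bad value
```

Call:
apply_moves(plan=[{"tx":0,"ty":0,"tz":-30,"turn":0,"claw":0},{"tx":0,"ty":0,"tz":-40,"turn":0,"claw":0},{"tx":0,"ty":0,"tz":-40,"turn":0,"claw":0},{"tx":0,"ty":0,"tz":-40,"turn":0,"claw":0},{"tx":0,"ty":0,"tz":-40,"turn":0,"claw":0},{"tx":0,"ty":0,"tz":-30,"turn":0,"claw":0},{"tx":19,"ty":7,"tz":0,"turn":0,"claw":0},{"tx":28,"ty":10,"tz":0,"turn":0,"claw":0}], force=35)

```text
time: 0.95
eef_pos: [0.2967, -0.6788, 0.4533]
tcp_rot: [[0.941, 0.339, -0.009], [0.339, -0.941, 0.011], [-0.005, -0.013, -1.0]]
wrist_force: [0.5, -0.2, -1.0]
opening: 1.0
```

Call:
apply_moves(plan=[{"tx":38,"ty":13,"tz":0,"turn":0,"claw":0},{"tx":38,"ty":13,"tz":0,"turn":0,"claw":0},{"tx":38,"ty":13,"tz":0,"turn":0,"claw":0},{"tx":38,"ty":13,"tz":0,"turn":0,"claw":0},{"tx":38,"ty":13,"tz":0,"turn":0,"claw":0},{"tx":38,"ty":13,"tz":0,"turn":0,"claw":0},{"tx":38,"ty":13,"tz":0,"turn":0,"claw":0},{"tx":30,"ty":10,"tz":0,"turn":0,"claw":0}])

```text
time: 1.75
eef_pos: [0.6243, -0.6679, 0.4355]
tcp_rot: [[0.941, 0.339, -0.017], [0.339, -0.94, 0.026], [-0.007, -0.03, -1.0]]
wrist_force: [0.0, -1.0, 0.9]
opening: 0.998
```

Call:
apply_moves(plan=[{"tx":10,"ty":-30,"tz":0,"turn":0,"claw":0},{"tx":16,"ty":-45,"tz":0,"turn":0,"claw":0},{"tx":16,"ty":-45,"tz":0,"turn":0,"claw":0},{"tx":16,"ty":-45,"tz":0,"turn":0,"claw":0},{"tx":16,"ty":-45,"tz":0,"turn":0,"claw":0},{"tx":16,"ty":-45,"tz":0,"turn":0,"claw":0},{"tx":14,"ty":-42,"tz":0,"turn":0,"claw":0},{"tx":10,"ty":-30,"tz":0,"turn":0,"claw":0}])

```text
time: 2.55
eef_pos: [0.63, -0.3039, 0.4115]
tcp_rot: [[0.937, 0.348, -0.043], [0.35, -0.935, 0.053], [-0.022, -0.065, -0.998]]
wrist_force: [0.9, -0.8, 0.8]
opening: 0.998
```

```bash
cat > look.py <<'E'
import sys,cv2,numpy as np,pickle
from plant import readout,imaging
np.set_printoptions(precision=4,suppress=True)
s=readout.observe();W=imaging.calibration('wrist')
im=imaging.grab_frame('wrist'); n=sys.argv[1]
cv2.imwrite(f'pics/{n}.png',im[:,:,::-1]); pickle.dump((s,W),open(n+'.pkl','wb'))
print(s['time'],s['eef_pos'],s['tcp_rot'].__repr__(),s['qpos'],s['wrist_force'])
E
python3 look.py w1
```

```text
2.55 [ 0.63   -0.3039  0.4115] array([[ 0.9366,  0.3476, -0.0434],
       [ 0.3496, -0.9354,  0.0532],
       [-0.0221, -0.065 , -0.9976]]) [ 0.4037  0.4532 -0.0075  1.414  -0.0299  1.3352 -0.8095] [ 0.8745 -0.8279  0.7604]
```

View pics/w1.png

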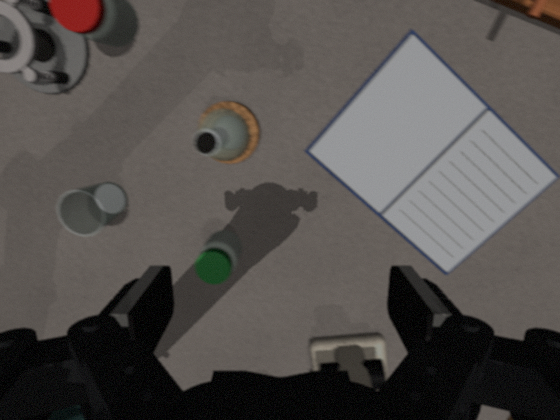

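Call:
apply_moves(plan=[{"tx":0,"ty":0,"tz":0,"turn":0,"claw":0},{"tx":0,"ty":0,"tz":0,"turn":0,"claw":0},{"tx":5,"ty":-15,"tz":0,"turn":0,"claw":0},{"tx":5,"ty":-15,"tz":0,"turn":0,"claw":0},{"tx":5,"ty":-15,"tz":0,"turn":0,"claw":0},{"tx":5,"ty":-15,"tz":0,"turn":0,"claw":0},{"tx":5,"ty":-15,"tz":0,"turn":0,"claw":0},{"tx":0,"ty":0,"tz":0,"turn":0,"claw":0}])

```text
time: 3.4
eef_pos: [0.6276, -0.2087, 0.4128]
tcp_rot: [[0.933, 0.356, -0.049], [0.359, -0.931, 0.063], [-0.024, -0.076, -0.997]]
wrist_force: [0.2, 0.5, 0.8]
opening: 1.0
```

```bash
python3 look.py w2
```

```text
3.4 [ 0.6276 -0.2087  0.4128] array([[ 0.9332,  0.3561, -0.0493],
       [ 0.3587, -0.9314,  0.0627],
       [-0.0236, -0.0762, -0.9968]]) [ 0.2995  0.3967 -0.0366  1.5005 -0.0346  1.3089 -0.9294] [0.2128 0.5198 0.8045]
```

View pics/w2.png

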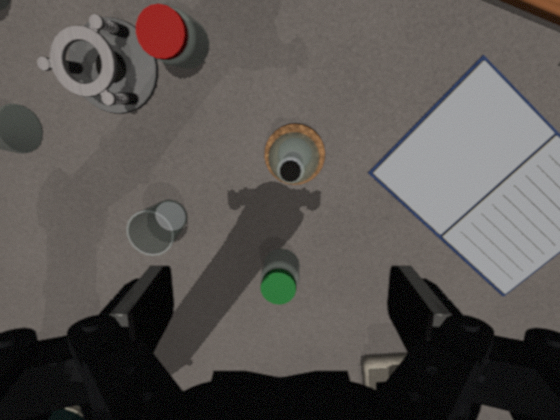

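Call:
apply_moves(plan=[{"tx":0,"ty":0,"tz":40,"turn":0,"claw":0},{"tx":0,"ty":0,"tz":40,"turn":0,"claw":0},{"tx":0,"ty":0,"tz":30,"turn":0,"claw":0},{"tx":0,"ty":0,"tz":0,"turn":0,"claw":0},{"tx":0,"ty":0,"tz":0,"turn":0,"claw":0},{"tx":0,"ty":0,"tz":0,"turn":0,"claw":0},{"tx":0,"ty":0,"tz":0,"turn":0,"claw":0},{"tx":0,"ty":0,"tz":0,"turn":0,"claw":0}])

```text
time: 4.25
eef_pos: [0.6265, -0.2113, 0.3083]
tcp_rot: [[0.936, 0.349, -0.034], [0.351, -0.935, 0.051], [-0.014, -0.06, -0.998]]
wrist_force: [-0.7, -0.4, 1.2]
opening: 1.003
```

```bash
python3 look.py w3
```

```text
4.25 [ 0.6265 -0.2113  0.3083] array([[ 0.9363,  0.3495, -0.0339],
       [ 0.3509, -0.935 ,  0.0513],
       [-0.0138, -0.06  , -0.9981]]) [ 0.3012  0.458  -0.0372  1.6486 -0.0273  1.0817 -0.9319] [-0.7017 -0.4291  1.1865]
```

View pics/w3.png

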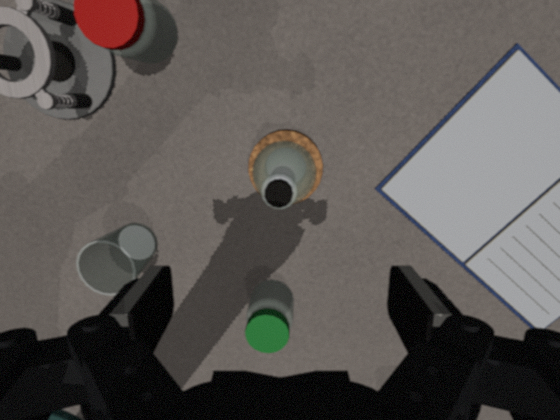

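```bash
python3 - <<'E'
import pickle
from h import *
setcal(); np.set_printoptions(precision=4,suppress=True)
T,S=CAL['top'],CAL['scene']
w=[pickle.load(open(f'w{i}.pkl','rb'))[1] for i in (1,2,3)]
st=[ray(T,(379.8,196.3)),ray(S,(167.3,210.8)),ray(w[0],(206,142)),ray(w[1],(290.5,170.5)),ray(w[2],(278.5,192.5))]
print(tri(st),tri(st[2:]))
X=tri(st)[0]
cork=[atz(w[0],(230,132),.0125),atz(w[1],(295.5,154),.0125),atz(w[2],(286,167),.0125)]
print('corkring',np.array(cork))
rg=[ray(T,(252.8,184.3)),ray(S,(303.7,226.3)),ray(w[1],(83,60))]
print(tri(rg)); print([atz(c,p,.085) for c,p in((w[1],(83,60)),)])
E
python3 - <<'E'
import cv2,numpy as np
def crop(im,x,y,w,h,k): return cv2.resize(im[y:y+h,x:x+w],None,fx=k,fy=k,interpolation=cv2.INTER_CUBIC)
cv2.imwrite('pics/z5.png',np.hstack([crop(cv2.imread('pics/w3.png'),240,120,90,100,4),crop(cv2.imread('pics/w2.png'),30,10,100,100,4)]))
E
```

```text
(array([ 0.618 , -0.2033,  0.1478]), [np.float64(0.0017522366808226217), np.float64(0.0010048194849059658), np.float64(0.0010697867633036665), np.float64(0.001986351827812955), np.float64(0.0010355148453167341)]) (array([ 0.6194, -0.2045,  0.1567]), [np.float64(0.00020329173198513286), np.float64(0.0006079658963974174), np.float64(0.0006422869105904137)])
corkring [[ 0.6169 -0.2029  0.0125]
 [ 0.6165 -0.2065  0.0125]
 [ 0.6166 -0.2053  0.0125]]
(array([0.6392, 0.0915, 0.0821]), [np.float64(0.0016148800581283053), np.float64(0.0013620559230674892), np.float64(0.0024660054340958732)])
[array([0.6388, 0.0871, 0.085 ])]
```

View pics/z5.png

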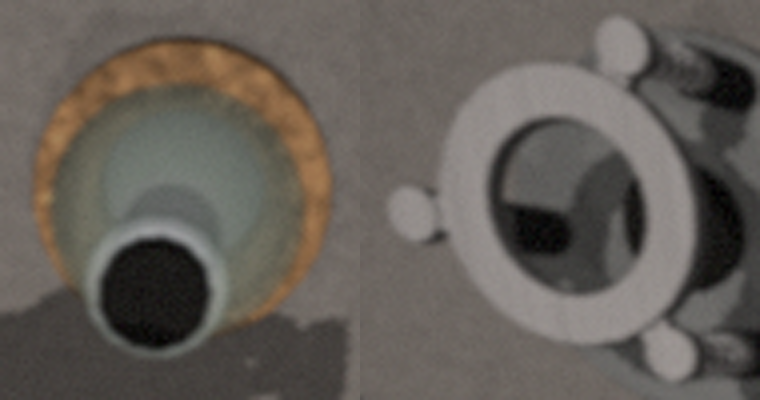

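```bash
cat > go.py <<'E'
import sys
from plant import readout
import numpy as np
np.set_printoptions(precision=4,suppress=True)
s=readout.observe(); R=np.array(s['tcp_rot']); p=np.array(s['eef_pos'])
g=p-R[:,2]*.0187
print('t',s['time'],'tcp',p,'grasp',g,'tilt',R[:,2],'F',s['wrist_force'],'op',s['opening'],'q',np.array(s['qpos']))
if len(sys.argv)>1:
    tgt=np.array([float(a) for a in sys.argv[1:4]]); d=tgt-g
    print('world d mm',d*1e3,'tool mm',R.T@d*1e3)
E
python3 go.py .618 -.204 .200
```

```text
t 4.3 tcp [ 0.6267 -0.2114  0.3085] grasp [ 0.6273 -0.2124  0.3272] tilt [-0.0334  0.0511 -0.9981] F [ 0.8841 -0.2768  1.348 ] op 0.9993122801022326 q [ 0.3012  0.4578 -0.0372  1.6484 -0.0273  1.0815 -0.9319]
world d mm [  -9.2798    8.3724 -127.1938] tool mm [ -4.0541  -3.4925 127.6943]
```

Call:
apply_moves(plan=[{"tx":-1,"ty":-1,"tz":25,"turn":0,"claw":0},{"tx":-1,"ty":-1,"tz":25,"turn":0,"claw":0},{"tx":-1,"ty":-1,"tz":25,"turn":0,"claw":0},{"tx":-1,"ty":-1,"tz":25,"turn":0,"claw":0},{"tx":0,"ty":0,"tz":25,"turn":0,"claw":0},{"tx":0,"ty":0,"tz":5,"turn":0,"claw":0},{"tx":0,"ty":0,"tz":0,"turn":0,"claw":0},{"tx":0,"ty":0,"tz":0,"turn":0,"claw":0}])

```text
time: 5.1
eef_pos: [0.6249, -0.2047, 0.1846]
tcp_rot: [[0.937, 0.35, -0.015], [0.35, -0.936, 0.046], [0.002, -0.048, -0.999]]
wrist_force: [0.8, 0.7, 0.2]
opening: 1.002
```

```bash
python3 look.py w4; python3 go.py .618 -.204 .114
```

```text
5.1 [ 0.6249 -0.2047  0.1846] array([[ 0.9366,  0.35  , -0.0149],
       [ 0.3503, -0.9355,  0.0458],
       [ 0.002 , -0.0481, -0.9988]]) [ 0.2964  0.5681 -0.0436  1.7836 -0.0233  0.8167 -0.9374] [0.8358 0.6657 0.1681]
t 5.15 tcp [ 0.6253 -0.2048  0.185 ] grasp [ 0.6255 -0.2057  0.2036] tilt [-0.014   0.0455 -0.9989] F [-0.1967  0.3327  0.6864] op 1.001998524582769 q [ 0.2963  0.5677 -0.0435  1.7832 -0.0233  0.8165 -0.9374]
world d mm [ -7.5441   1.6661 -89.6392] tool mm [-6.7341  0.0596 89.7191]
```

View pics/w4.png

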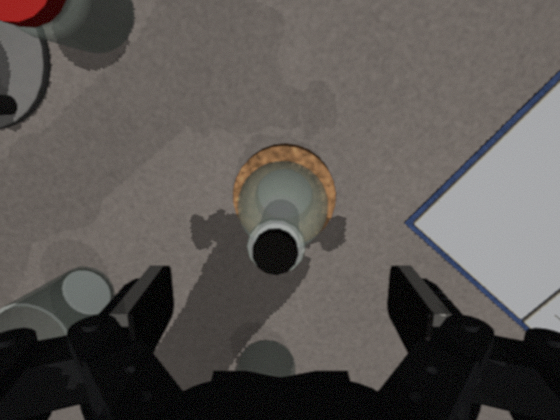

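Run:
```python
import pickle
from h import *
setcal(); np.set_printoptions(precision=4,suppress=True)
T,S=CAL['top'],CAL['scene']
w=[pickle.load(open(f'w{i}.pkl','rb'))[1] for i in (1,2,3,4)]
for z in (.145,.15,.155): print(z,atz(w[3],(276,249.5),z))
st=[ray(T,(379.8,196.3)),ray(S,(167.3,210.8)),ray(w[0],(206,142)),ray(w[1],(290.5,170.5)),ray(w[2],(278.5,192.5)),ray(w[3],(276,249.5))]
print(tri(st),tri(st[2:]))
print('cork',atz(w[3],(285,195),.0125))
```

```text
0.145 [ 0.6175 -0.2044  0.145 ]
0.15 [ 0.6195 -0.204   0.15  ]
0.155 [ 0.6215 -0.2036  0.155 ]
(array([ 0.6181, -0.2035,  0.1477]), [np.float64(0.0018099079216150884), np.float64(0.00103413029841976), np.float64(0.0012520720054692053), np.float64(0.0018937036090901367), np.float64(0.000945129432933163), np.float64(0.0008406684253212906)]) (array([ 0.6186, -0.2041,  0.1509]), [np.float64(0.001097930133021114), np.float64(0.001183052912750955), np.float64(0.0001499386372696332), np.float64(0.00123944713662517)])
cork [ 0.6165 -0.2051  0.0125]
```

Call:
apply_moves(plan=[{"tx":-4,"ty":0,"tz":15,"turn":0,"claw":0},{"tx":-3,"ty":0,"tz":20,"turn":0,"claw":0},{"tx":-2,"ty":0,"tz":20,"turn":0,"claw":0},{"tx":-1,"ty":0,"tz":15,"turn":0,"claw":0},{"tx":0,"ty":0,"tz":10,"turn":0,"claw":0},{"tx":0,"ty":0,"tz":5,"turn":0,"claw":0},{"tx":0,"ty":0,"tz":0,"turn":0,"claw":0},{"tx":0,"ty":0,"tz":0,"turn":0,"claw":0}])

```text
time: 5.95
eef_pos: [0.6244, -0.2077, 0.1076]
tcp_rot: [[0.937, 0.35, 0.007], [0.35, -0.936, 0.039], [0.02, -0.034, -0.999]]
wrist_force: [0.4, 0.0, 0.9]
opening: 0.998
```

```bash
python3 look.py w5; python3 go.py .618 -.204 .113
```

```text
5.95 [ 0.6244 -0.2077  0.1076] array([[ 0.9367,  0.3501,  0.0069],
       [ 0.3496, -0.9361,  0.0393],
       [ 0.0202, -0.0344, -0.9992]]) [ 0.302   0.6567 -0.0458  1.8428 -0.0196  0.6463 -0.9319] [0.431  0.0243 0.8584]
t 6.0 tcp [ 0.6244 -0.2077  0.1077] grasp [ 0.6243 -0.2084  0.1264] tilt [ 0.0071  0.0392 -0.9992] F [-0.0799  1.3663  0.235 ] op 1.0015975314071515 q [ 0.302   0.6565 -0.0458  1.8428 -0.0196  0.6463 -0.9319]
world d mm [ -6.2952   4.4034 -13.3787] tool mm [-4.6298 -5.8678 13.496 ]
```

View pics/w5.png

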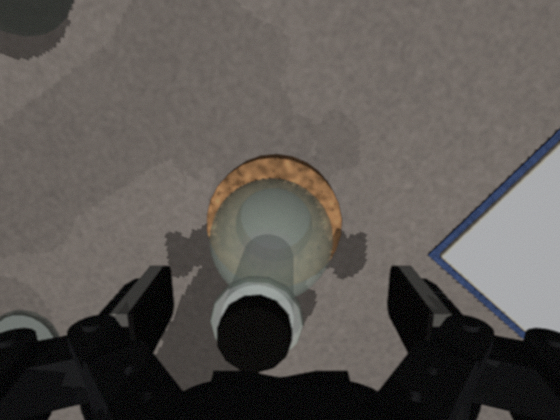

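Call:
apply_moves(plan=[{"tx":-3,"ty":-3,"tz":5,"turn":0,"claw":0},{"tx":-3,"ty":-2,"tz":5,"turn":0,"claw":0},{"tx":-2,"ty":-1,"tz":3,"turn":0,"claw":0},{"tx":0,"ty":0,"tz":0,"turn":0,"claw":0},{"tx":0,"ty":0,"tz":0,"turn":0,"claw":0},{"tx":0,"ty":0,"tz":0,"turn":0,"claw":0.2},{"tx":0,"ty":0,"tz":0,"turn":0,"claw":0.3},{"tx":0,"ty":0,"tz":0,"turn":0,"claw":0.35}], force=30)

```text
time: 6.8
eef_pos: [0.615, -0.2043, 0.0952]
tcp_rot: [[0.937, 0.35, 0.01], [0.35, -0.936, 0.038], [0.022, -0.033, -0.999]]
wrist_force: [-0.3, -0.4, -0.3]
opening: 0.649
```

```bash
python3 look.py w6; python3 go.py .618 -.204 .113
```

```text
6.8 [ 0.615  -0.2043  0.0952] array([[ 0.9366,  0.3502,  0.0096],
       [ 0.3496, -0.9361,  0.0385],
       [ 0.0225, -0.0327, -0.9992]]) [ 0.3018  0.6629 -0.0468  1.8735 -0.019   0.6066 -0.9327] [-0.2814 -0.4248 -0.2513]
t 6.85 tcp [ 0.615  -0.2043  0.0952] grasp [ 0.6148 -0.205   0.1139] tilt [ 0.0097  0.0385 -0.9992] F [-0.7369 -0.6895 -0.6035] op 0.6437417391893492 q [ 0.3019  0.6629 -0.0469  1.8735 -0.0191  0.6066 -0.9327]
world d mm [ 3.1503  1.02   -0.9037] tool mm [3.2869 0.1777 0.9727]
```

View pics/w6.png

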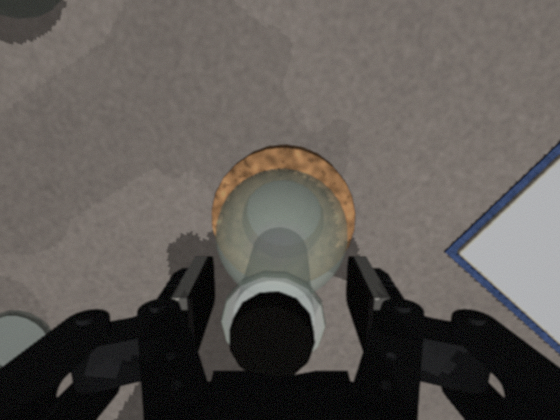

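Call:
apply_moves(plan=[{"tx":3,"ty":-1.5,"tz":0,"turn":0,"claw":0.4},{"tx":0,"ty":0,"tz":0,"turn":0,"claw":0.5},{"tx":0,"ty":0,"tz":0,"turn":0,"claw":0.6},{"tx":0,"ty":0,"tz":0,"turn":0,"claw":0.65},{"tx":0,"ty":0,"tz":0,"turn":0,"claw":0.7},{"tx":0,"ty":0,"tz":0,"turn":0,"claw":0.75},{"tx":0,"ty":0,"tz":0,"turn":0,"claw":0.8},{"tx":0,"ty":0,"tz":0,"turn":0,"claw":1}], force=30)

```text
time: 7.65
eef_pos: [0.6179, -0.2013, 0.0957]
tcp_rot: [[0.937, 0.35, 0.01], [0.35, -0.936, 0.039], [0.023, -0.033, -0.999]]
wrist_force: [0.3, -0.0, 0.4]
opening: 0.334
```

```bash
python3 look.py w7; python3 go.py .618 -.204 .113
```

```text
7.65 [ 0.6179 -0.2013  0.0957] array([[ 0.9365,  0.3505,  0.0102],
       [ 0.3499, -0.936 ,  0.0387],
       [ 0.0231, -0.0326, -0.9992]]) [ 0.2962  0.6638 -0.0467  1.8695 -0.0197  0.6089 -0.9373] [ 0.2951 -0.029   0.4061]
t 7.7 tcp [ 0.6179 -0.2013  0.0957] grasp [ 0.6177 -0.202   0.1143] tilt [ 0.0102  0.0387 -0.9992] F [ 0.0016  0.3901 -0.0947] op 0.3326324964275094 q [ 0.2962  0.6638 -0.0466  1.8695 -0.0197  0.6089 -0.9372]
world d mm [ 0.2875 -1.9504 -1.342 ] tool mm [-0.4442  1.9702  1.2684]
```

View pics/w7.png

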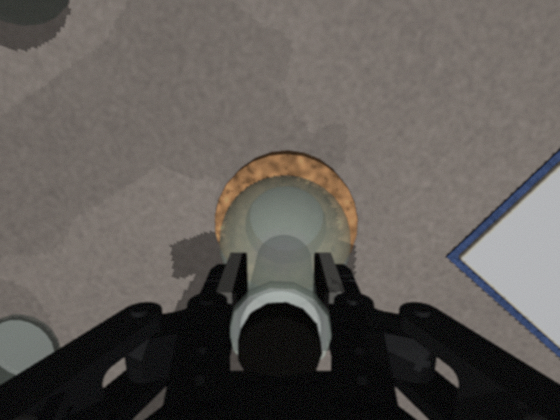

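Call:
apply_moves(plan=[{"tx":0,"ty":0,"tz":0,"turn":0,"claw":1},{"tx":0,"ty":0,"tz":0,"turn":0,"claw":1},{"tx":0,"ty":0,"tz":-4,"turn":0,"claw":1},{"tx":0,"ty":0,"tz":-8,"turn":0,"claw":1},{"tx":0,"ty":0,"tz":-12,"turn":0,"claw":1},{"tx":0,"ty":0,"tz":-15,"turn":0,"claw":1},{"tx":0,"ty":0,"tz":-15,"turn":0,"claw":1},{"tx":0,"ty":0,"tz":-10,"turn":0,"claw":1}], force=40)

```text
time: 8.5
eef_pos: [0.6156, -0.204, 0.1633]
tcp_rot: [[0.937, 0.35, 0.007], [0.35, -0.936, 0.039], [0.02, -0.034, -0.999]]
wrist_force: [0.3, -0.4, -0.9]
opening: 0.331
```

```bash
python3 look.py w8; python3 go.py .64 .092 .23
```

```text
8.5 [ 0.6156 -0.204   0.1633] array([[ 0.9367,  0.3502,  0.0067],
       [ 0.3497, -0.936 ,  0.0392],
       [ 0.02  , -0.0344, -0.9992]]) [ 0.3003  0.5752 -0.0452  1.8351 -0.0224  0.7356 -0.9343] [ 0.2718 -0.3968 -0.9315]
t 8.55 tcp [ 0.6167 -0.2044  0.165 ] grasp [ 0.6165 -0.2051  0.1837] tilt [ 0.0096  0.0383 -0.9992] F [ 0.3248 -0.484  -0.3451] op 0.32716334818928877 q [ 0.3003  0.5733 -0.0451  1.8335 -0.0224  0.736  -0.9343]
world d mm [ 23.4573 297.1373  46.3433] tool mm [ 126.8616 -271.4599  -34.7014]
```

View pics/w8.png

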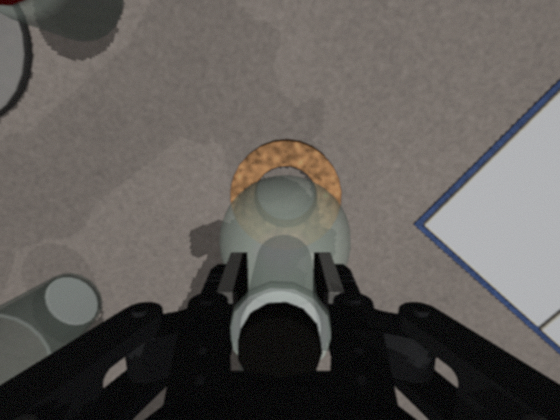

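Call:
apply_moves(plan=[{"tx":0,"ty":0,"tz":-10,"turn":0,"claw":1},{"tx":0,"ty":0,"tz":-15,"turn":0,"claw":1},{"tx":0,"ty":0,"tz":-15,"turn":0,"claw":1},{"tx":4,"ty":-8,"tz":-8,"turn":0,"claw":1},{"tx":7,"ty":-15,"tz":0,"turn":0,"claw":1},{"tx":9,"ty":-20,"tz":0,"turn":0,"claw":1},{"tx":10,"ty":-22,"tz":0,"turn":0,"claw":1},{"tx":10,"ty":-22,"tz":0,"turn":0,"claw":1}])

```text
time: 9.35
eef_pos: [0.6223, -0.1082, 0.2214]
tcp_rot: [[0.939, 0.344, 0.009], [0.344, -0.938, 0.037], [0.022, -0.032, -0.999]]
wrist_force: [0.7, -0.0, -1.6]
opening: 0.328
```

```bash
python3 go.py .64 .092 .23
```

```text
t 9.35 tcp [ 0.6223 -0.1082  0.2214] grasp [ 0.6221 -0.1089  0.2401] tilt [ 0.0093  0.0373 -0.9993] F [ 0.707  -0.0297 -1.5981] op 0.32808675857960257 q [ 0.1538  0.4834 -0.0488  1.8371 -0.0211  0.8166 -1.0944]
world d mm [ 17.8727 200.8561 -10.1146] tool mm [  85.6055 -181.9923   17.7591]
```

Call:
apply_moves(plan=[{"tx":11,"ty":-24,"tz":0,"turn":0,"claw":1},{"tx":11,"ty":-24,"tz":0,"turn":0,"claw":1},{"tx":11,"ty":-24,"tz":0,"turn":0,"claw":1},{"tx":11,"ty":-24,"tz":0,"turn":0,"claw":1},{"tx":11,"ty":-24,"tz":0,"turn":0,"claw":1},{"tx":10,"ty":-22,"tz":0,"turn":0,"claw":1},{"tx":8,"ty":-18,"tz":0,"turn":0,"claw":1},{"tx":5,"ty":-10,"tz":0,"turn":0,"claw":1}])

```text
time: 10.15
eef_pos: [0.6282, 0.1066, 0.2248]
tcp_rot: [[0.932, 0.362, -0.004], [0.361, -0.931, 0.046], [0.013, -0.044, -0.999]]
wrist_force: [-0.1, 0.3, -1.2]
opening: 0.33
```

```bash
python3 go.py .64 .092 .23
python3 - <<'E'
import cv2,numpy as np
from plant import imaging
t=imaging.grab_frame('top')[:,:,::-1];s=imaging.grab_frame('scene')[:,:,::-1]
cv2.imwrite('pics/top1.png',t);cv2.imwrite('pics/scene1.png',s)
def crop(im,x,y,w,h,k): return cv2.resize(im[y:y+h,x:x+w],None,fx=k,fy=k,interpolation=cv2.INTER_CUBIC)
cv2.imwrite('pics/z6.png',np.hstack([crop(t,200,130,130,180,3),crop(s,240,110,130,180,3)]))
E
python3 go.py; python3 look.py w9
```

```text
t 10.15 tcp [0.6282 0.1066 0.2248] grasp [0.6283 0.1057 0.2435] tilt [-0.0041  0.0459 -0.9989] F [-0.0811  0.3395 -1.209 ] op 0.33002850766620384 q [-0.1644  0.4868 -0.074   1.8213 -0.015   0.8282 -1.4204]
world d mm [ 11.6884 -13.7051 -13.4709] tool mm [ 5.7727 17.5861 12.7796]
t 10.25 tcp [0.6286 0.1066 0.2249] grasp [0.6286 0.1057 0.2436] tilt [-0.0036  0.0463 -0.9989] F [-0.1361  0.8714 -1.1835] op 0.3250062337430095 q [-0.1639  0.4869 -0.0745  1.8209 -0.015   0.828  -1.419 ]
10.25 [0.6286 0.1066 0.2249] array([[ 0.9319,  0.3627, -0.0036],
       [ 0.3625, -0.9308,  0.0463],
       [ 0.0135, -0.0444, -0.9989]]) [-0.1639  0.4869 -0.0745  1.8209 -0.015   0.828  -1.419 ] [-0.1361  0.8714 -1.1835]
```

View pics/z6.png

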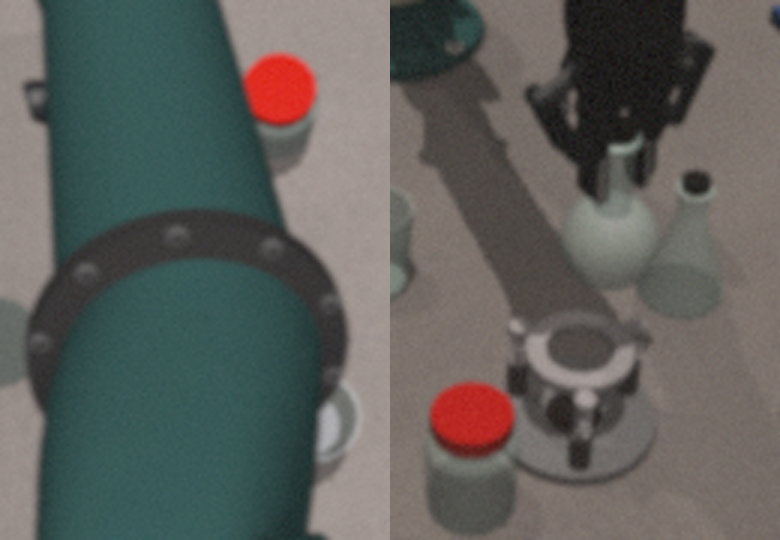

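View pics/w9.png

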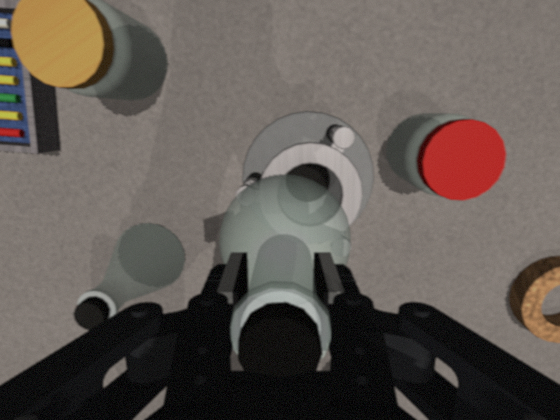

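```bash
python3 - <<'E'
import cv2,numpy as np
def crop(im,x,y,w,h,k): return cv2.resize(im[y:y+h,x:x+w],None,fx=k,fy=k,interpolation=cv2.INTER_CUBIC)
cv2.imwrite('pics/z7.png',np.hstack([crop(cv2.imread('pics/w8.png'),200,130,180,170,2.2),crop(cv2.imread('pics/w9.png'),200,130,180,170,2.2)]))
cv2.imwrite('pics/z8.png',crop(cv2.imread('pics/scene1.png'),260,130,120,140,4.2))
E
python3 - <<'E'
import pickle
from h import *
setcal(); np.set_printoptions(precision=4,suppress=True)
for n,px in(('w8',(285.5,241.5)),('w9',(285,240))):
    s,W=pickle.load(open(n+'.pkl','rb')); R=np.array(s['tcp_rot']);p=np.array(s['eef_pos'])
    o,d=ray(W,px)
    for D in (.195,.2,.204,.21): 
        X=o+d*D; print(n,D,'world',X,'tool',R.T@(X-p))
E
```

```text
w8 0.195 world [ 0.6152 -0.2072  0.1234] tool [-0.0024  0.0042  0.0397]
w8 0.2 world [ 0.6135 -0.2077  0.1187] tool [-0.0041  0.0042  0.0444]
w8 0.204 world [ 0.6123 -0.2081  0.1149] tool [-0.0056  0.0043  0.0481]
w8 0.21 world [ 0.6103 -0.2087  0.1093] tool [-0.0077  0.0044  0.0537]
w9 0.195 world [0.6283 0.1042 0.1847] tool [-0.0016  0.0039  0.04  ]
w9 0.2 world [0.6267 0.1037 0.18  ] tool [-0.0034  0.004   0.0447]
w9 0.204 world [0.6254 0.1033 0.1763] tool [-0.0048  0.004   0.0484]
w9 0.21 world [0.6234 0.1027 0.1706] tool [-0.0069  0.0041  0.054 ]
```

View pics/z7.png

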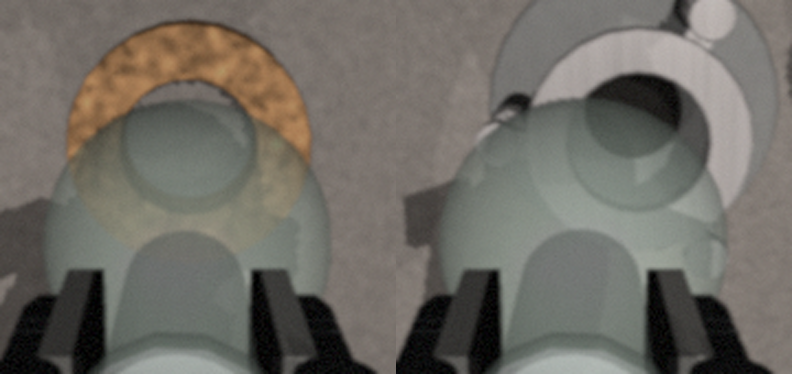

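View pics/z8.png

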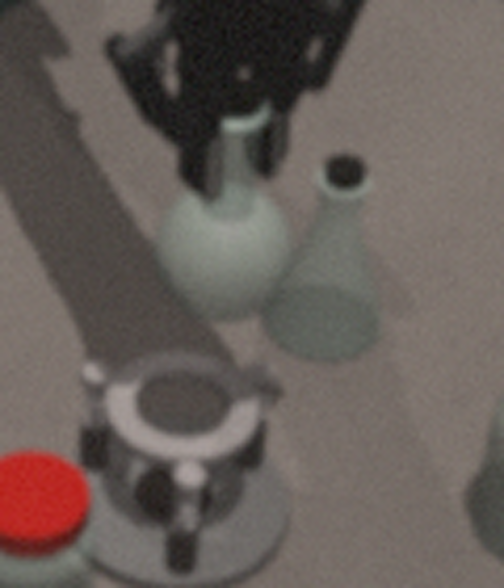

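```bash
python3 - <<'E'
import pickle
from h import *
setcal(); np.set_printoptions(precision=4,suppress=True)
s,W=pickle.load(open('w9.pkl','rb'));R=np.array(s['tcp_rot']);p=np.array(s['eef_pos'])
print('ring w9',atz(W,(310.4,194.5),.085), 'scene',atz(CAL['scene'],(303.8,226.7),.085),'top',atz(CAL['top'],(252.8,184.3),.085))
print('bulb est',p+R@np.array([-.002,.0025,.0453]))
for z in (.175,.18,.185): print('scene bulb',z,atz(CAL['scene'],(314.3,190.2),z), 'stopper/lip')
E
python3 go.py
```

```text
ring w9 [0.6373 0.0892 0.085 ] scene [0.6423 0.092  0.085 ] top [0.6397 0.0923 0.085 ]
bulb est [0.6274 0.1056 0.1795]
scene bulb 0.175 [0.6242 0.1127 0.175 ] stopper/lip
scene bulb 0.18 [0.6301 0.1109 0.18  ] stopper/lip
scene bulb 0.185 [0.636  0.1092 0.185 ] stopper/lip
t 10.3 tcp [0.6289 0.1035 0.2249] grasp [0.6289 0.1027 0.2436] tilt [-0.0033  0.0442 -0.999 ] F [ 0.5355  0.2408 -1.3829] op 0.3245814065253411 q [-0.162   0.4867 -0.0719  1.8212 -0.0139  0.8282 -1.4185]
```

Call:
apply_moves(plan=[{"tx":1,"ty":3,"tz":0,"turn":0,"claw":1},{"tx":2,"ty":5,"tz":3,"turn":0,"claw":1},{"tx":2,"ty":4,"tz":6,"turn":0,"claw":1},{"tx":1,"ty":3,"tz":8,"turn":0,"claw":1},{"tx":0,"ty":0,"tz":8,"turn":0,"claw":1},{"tx":0,"ty":0,"tz":4,"turn":0,"claw":1},{"tx":0,"ty":0,"tz":0,"turn":0,"claw":1},{"tx":0,"ty":0,"tz":0,"turn":0,"claw":1}])

```text
time: 11.1
eef_pos: [0.6403, 0.0824, 0.1908]
tcp_rot: [[0.937, 0.349, -0.006], [0.349, -0.936, 0.039], [0.008, -0.039, -0.999]]
wrist_force: [0.2, -0.9, -1.0]
opening: 0.328
```

```bash
cat > look2.py <<'E'
import sys,cv2,numpy as np,pickle
from plant import imaging
n=sys.argv[1]
s=imaging.grab_frame('scene')[:,:,::-1]; cv2.imwrite(f'pics/{n}s.png',s)
def crop(im,x,y,w,h,k): return cv2.resize(im[y:y+h,x:x+w],None,fx=k,fy=k,interpolation=cv2.INTER_CUBIC)
cv2.imwrite(f'pics/{n}sz.png',crop(s,260,140,90,130,4.5))
E
python3 go.py .64 .092 .23; python3 look2.py a; python3 look.py w10; python3 go.py
python3 - <<'E'
import cv2
cv2.imwrite('pics/z10.png',cv2.resize(cv2.imread('pics/w10.png')[120:320,180:400],None,fx=3,fy=3,interpolation=cv2.INTER_CUBIC))
E
```

```text
t 11.1 tcp [0.6403 0.0824 0.1908] grasp [0.6404 0.0817 0.2095] tilt [-0.0061  0.0389 -0.9992] F [ 0.2156 -0.9089 -0.957 ] op 0.3279431862947602 q [-0.1349  0.537  -0.0637  1.8261 -0.0096  0.778  -1.3972]
world d mm [-0.3712 10.3028 20.471 ] tool mm [  3.4053 -10.5663 -20.0526]
11.15 [0.6402 0.0825 0.1909] array([[ 0.9371,  0.349 , -0.0062],
       [ 0.3489, -0.9363,  0.0389],
       [ 0.0078, -0.0386, -0.9992]]) [-0.135   0.537  -0.0638  1.8261 -0.0096  0.7781 -1.3972] [-0.4252 -0.325  -2.3242]
t 11.2 tcp [0.6404 0.0826 0.1912] grasp [0.6405 0.0818 0.2099] tilt [-0.0057  0.039  -0.9992] F [ 0.4777 -0.0818 -1.6753] op 0.3297292886221516 q [-0.135   0.5366 -0.0638  1.8259 -0.0096  0.7781 -1.3972]
```

View pics/asz.png

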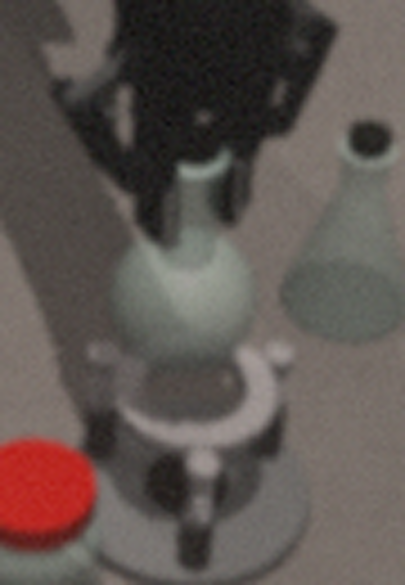

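View pics/z10.png

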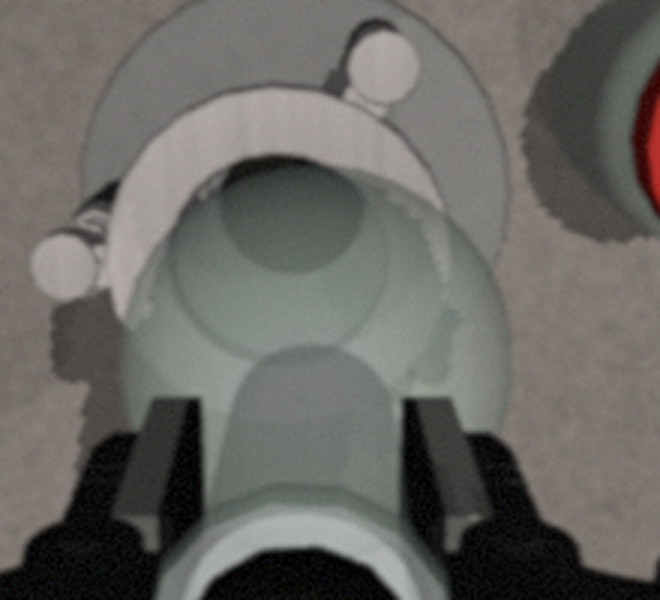

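Run:
```python
import pickle
from h import *
setcal(); np.set_printoptions(precision=4,suppress=True)
s,W=pickle.load(open('w10.pkl','rb'));R=np.array(s['tcp_rot']);p=np.array(s['eef_pos'])
print('ring w10',atz(W,(273.8,206.2),.085))
b=p+R@np.array([-.002,.0025,.0453]); print('bulb est',b)
S=CAL['scene']
for z in (.14,.145,.15): print('scene bulb',z,atz(S,(300.6,140+303/4.5),z))
print('ring scene',atz(S,(304.2,226.5),.085))
o,d=ray(W,(285.3,239.5)); print(o+d*.201)
print(proj(S,[.64,.091,.085]),proj(S,b),proj(W,[.64,.091,.085]),proj(W,b))
```

```text
ring w10 [0.6377 0.0893 0.085 ]
bulb est [0.6389 0.0812 0.1455]
scene bulb 0.14 [0.6367 0.0822 0.14  ]
scene bulb 0.145 [0.6421 0.0808 0.145 ]
scene bulb 0.15 [0.6476 0.0794 0.15  ]
ring scene [0.6417 0.093  0.085 ]
[0.6382 0.0792 0.145 ]
[303.1789 226.0453] [300.5074 206.1666] [272.725  202.4597] [282.2763 237.2697]
```

Call:
apply_moves(plan=[{"tx":1,"ty":-3,"tz":0,"turn":0,"claw":1},{"tx":1.5,"ty":-4,"tz":3,"turn":0,"claw":1},{"tx":1,"ty":-2,"tz":5,"turn":0,"claw":1},{"tx":0,"ty":0,"tz":6,"turn":0,"claw":1},{"tx":0,"ty":0,"tz":5,"turn":0,"claw":1},{"tx":0,"ty":0,"tz":3,"turn":0,"claw":1},{"tx":0,"ty":0,"tz":0,"turn":0,"claw":1},{"tx":0,"ty":0,"tz":0,"turn":0,"claw":1}])

```text
time: 12.0
eef_pos: [0.6406, 0.0955, 0.1683]
tcp_rot: [[0.936, 0.351, -0.005], [0.351, -0.936, 0.04], [0.01, -0.039, -0.999]]
wrist_force: [0.4, -0.2, -1.8]
opening: 0.33
```

```bash
python3 go.py .639 .091 .19; python3 look2.py b; python3 look.py w11
python3 - <<'E'
import cv2
cv2.imwrite('pics/z11.png',cv2.resize(cv2.imread('pics/w11.png')[120:320,180:400],None,fx=3,fy=3,interpolation=cv2.INTER_CUBIC))
E
```

```text
t 12.0 tcp [0.6406 0.0955 0.1683] grasp [0.6407 0.0948 0.1869] tilt [-0.0046  0.0397 -0.9992] F [ 0.424  -0.1544 -1.8124] op 0.3298054426038971 q [-0.1541  0.5658 -0.0646  1.8386 -0.0078  0.7344 -1.415 ]
world d mm [-1.6582 -3.7817  3.0642] tool mm [-2.8498  2.8374 -3.2043]
12.05 [0.6405 0.0955 0.1683] array([[ 0.9364,  0.3509, -0.0047],
       [ 0.3508, -0.9356,  0.0397],
       [ 0.0095, -0.0388, -0.9992]]) [-0.1541  0.5658 -0.0645  1.8387 -0.0078  0.7345 -1.415 ] [-0.8283 -0.1659 -1.7408]
```

View pics/bsz.png

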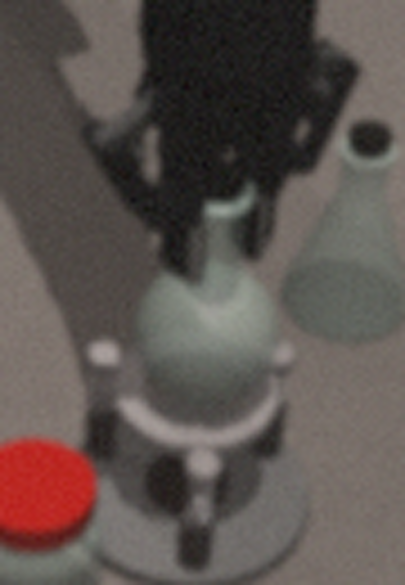

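View pics/z11.png

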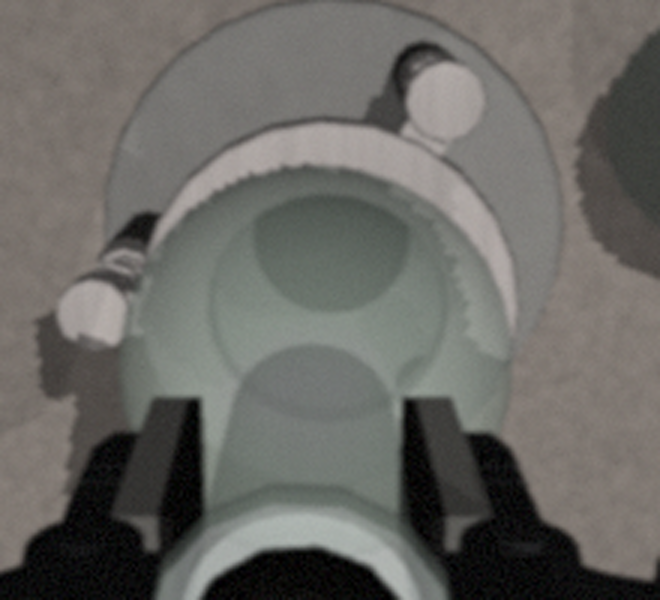

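Run:
```python
import pickle
from h import *
setcal(); np.set_printoptions(precision=4,suppress=True)
s,W=pickle.load(open('w11.pkl','rb'));R=np.array(s['tcp_rot']);p=np.array(s['eef_pos'])
print('ring w',atz(W,(289.5,222.3),.085))
b=p+R@np.array([-.002,.0025,.0453]); print('bulb est',b)
S=CAL['scene']
for z in (.12,.125): print('scene bulb',z,atz(S,(260+208/4.5,140+330/4.5),z))
o,d=ray(W,(285.3,239.5)); print(o+d*.201)
```

```text
ring w [0.6377 0.0899 0.085 ]
bulb est [0.6393 0.0942 0.1229]
scene bulb 0.12 [0.6361 0.0964 0.12  ]
scene bulb 0.125 [0.6414 0.0949 0.125 ]
[0.6385 0.0922 0.1224]
```

Call:
apply_moves(plan=[{"tx":-1,"ty":1,"tz":0,"turn":0,"claw":1},{"tx":-1,"ty":1.5,"tz":1,"turn":0,"claw":1},{"tx":0,"ty":0,"tz":3,"turn":0,"claw":1},{"tx":0,"ty":0,"tz":3,"turn":0,"claw":1},{"tx":0,"ty":0,"tz":2,"turn":0,"claw":1},{"tx":0,"ty":0,"tz":1,"turn":0,"claw":1},{"tx":0,"ty":0,"tz":0,"turn":0,"claw":1},{"tx":0,"ty":0,"tz":0,"turn":0,"claw":1}])

```text
time: 12.9
eef_pos: [0.6399, 0.0922, 0.158]
tcp_rot: [[0.937, 0.35, -0.003], [0.35, -0.936, 0.04], [0.011, -0.038, -0.999]]
wrist_force: [0.3, 0.4, -1.2]
opening: 0.33
```

```bash
python3 go.py .639 .091 .174; python3 look2.py c; python3 look.py w12
python3 - <<'E'
import cv2
cv2.imwrite('pics/z12.png',cv2.resize(cv2.imread('pics/w12.png')[120:320,180:400],None,fx=3,fy=3,interpolation=cv2.INTER_CUBIC))
E
```

```text
t 12.9 tcp [0.6399 0.0922 0.158 ] grasp [0.64   0.0915 0.1766] tilt [-0.0033  0.0398 -0.9992] F [ 0.28   0.366 -1.164] op 0.3296343740884943 q [-0.1496  0.577  -0.0644  1.8485 -0.0069  0.7122 -1.4111]
world d mm [-0.9886 -0.4978 -2.6441] tool mm [-1.129   0.2211  2.6255]
12.95 [0.6399 0.0923 0.158 ] array([[ 0.9366,  0.3503, -0.0033],
       [ 0.3502, -0.9358,  0.0398],
       [ 0.0109, -0.0384, -0.9992]]) [-0.1496  0.577  -0.0644  1.8485 -0.0069  0.7122 -1.4111] [ 0.2955  0.0525 -1.9684]
```

View pics/csz.png

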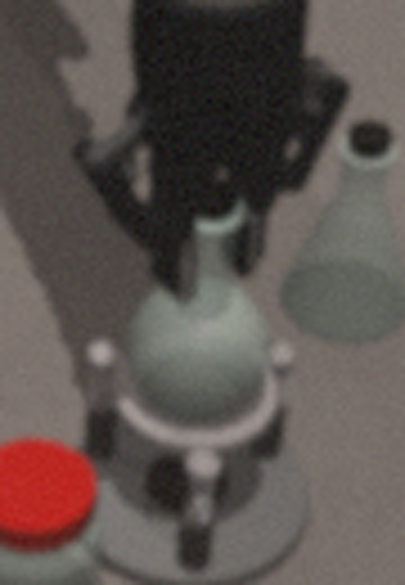

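View pics/z12.png

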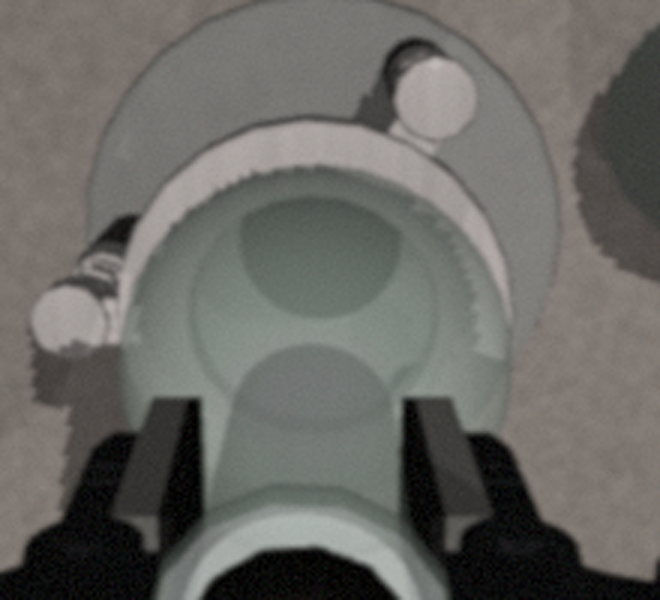

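Call:
apply_moves(plan=[{"tx":0,"ty":0,"tz":2,"turn":0,"claw":1},{"tx":0,"ty":0.2,"tz":2,"turn":0,"claw":1},{"tx":0,"ty":0.2,"tz":3,"turn":0,"claw":1},{"tx":0,"ty":0.2,"tz":3,"turn":0,"claw":1},{"tx":0,"ty":0,"tz":2,"turn":0,"claw":1},{"tx":0,"ty":0,"tz":2,"turn":0,"claw":1},{"tx":0,"ty":0,"tz":0,"turn":0,"claw":1},{"tx":0,"ty":0,"tz":0,"turn":0,"claw":1}])

```text
time: 13.8
eef_pos: [0.6415, 0.0931, 0.1457]
tcp_rot: [[0.937, 0.351, -0.0], [0.35, -0.936, 0.041], [0.014, -0.038, -0.999]]
wrist_force: [-0.2, 0.1, 4.3]
opening: 0.332
```

```bash
python3 go.py .639 .091 .154; python3 look2.py d; python3 go.py
```

```text
t 13.8 tcp [0.6415 0.0931 0.1457] grasp [0.6415 0.0923 0.1643] tilt [-0.0001  0.041  -0.9992] F [-0.2139  0.0709  4.2897] op 0.3322266567395903 q [-0.15    0.5934 -0.0648  1.8544 -0.0063  0.6866 -1.4113]
world d mm [ -2.495   -1.3146 -10.3377] tool mm [-2.9451  0.7526 10.2752]
t 13.85 tcp [0.6415 0.0931 0.1457] grasp [0.6415 0.0923 0.1644] tilt [ 0.      0.041  -0.9992] F [-0.445   0.5729  3.4897] op 0.33341254921415264 q [-0.15    0.5933 -0.0648  1.8544 -0.0062  0.6866 -1.4113]
```

View pics/dsz.png

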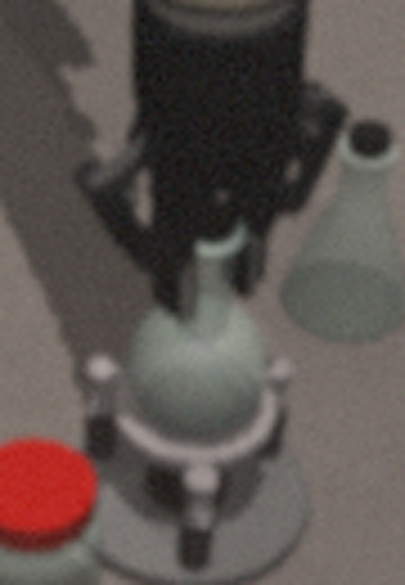

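Call:
apply_moves(plan=[{"tx":-0.5,"ty":0.2,"tz":2,"turn":0,"claw":1},{"tx":-0.5,"ty":0.2,"tz":3,"turn":0,"claw":1},{"tx":-0.5,"ty":0,"tz":3,"turn":0,"claw":1},{"tx":0,"ty":0,"tz":2,"turn":0,"claw":1},{"tx":0,"ty":0,"tz":1,"turn":0,"claw":1},{"tx":0,"ty":0,"tz":0,"turn":0,"claw":1},{"tx":0,"ty":0,"tz":0,"turn":0,"claw":1},{"tx":0,"ty":0,"tz":0,"turn":0,"claw":1}])

```text
time: 14.65
eef_pos: [0.6412, 0.0933, 0.1359]
tcp_rot: [[0.936, 0.351, 0.003], [0.35, -0.936, 0.042], [0.017, -0.038, -0.999]]
wrist_force: [-1.7, -0.1, 6.1]
opening: 0.326
```

```bash
python3 go.py .639 .091 .154; python3 look2.py e; python3 look.py w14; python3 go.py; python3 go.py
python3 - <<'E'
import cv2
cv2.imwrite('pics/z14.png',cv2.resize(cv2.imread('pics/w14.png')[120:320,180:400],None,fx=3,fy=3,interpolation=cv2.INTER_CUBIC))
E
```

```text
t 14.65 tcp [0.6412 0.0933 0.1359] grasp [0.6412 0.0925 0.1546] tilt [ 0.0027  0.0421 -0.9991] F [-1.6844 -0.1067  6.1359] op 0.3261428422444026 q [-0.1497  0.6048 -0.0653  1.8625 -0.0058  0.6642 -1.4111]
world d mm [-2.1599 -1.4738 -0.6036] tool mm [-2.5494  0.6445  0.5352]
14.7 [0.6413 0.0933 0.136 ] array([[ 0.9364,  0.3508,  0.0028],
       [ 0.3504, -0.9357,  0.0421],
       [ 0.0174, -0.0385, -0.9991]]) [-0.1498  0.6047 -0.0653  1.8624 -0.0059  0.6642 -1.4111] [-1.4588  0.515   5.2504]
t 14.75 tcp [0.6412 0.0933 0.136 ] grasp [0.6412 0.0925 0.1547] tilt [ 0.0028  0.0422 -0.9991] F [-0.9159 -0.0415  6.1155] op 0.3285881919825385 q [-0.1498  0.6047 -0.0653  1.8625 -0.0059  0.6642 -1.4111]
t 14.75 tcp [0.6412 0.0933 0.136 ] grasp [0.6412 0.0925 0.1547] tilt [ 0.0028  0.0422 -0.9991] F [-0.9159 -0.0415  6.1155] op 0.3285881919825385 q [-0.1498  0.6047 -0.0653  1.8625 -0.0059  0.6642 -1.4111]
```

View pics/esz.png

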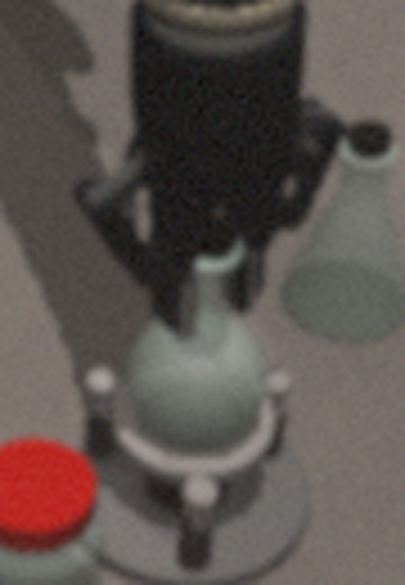

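View pics/z14.png

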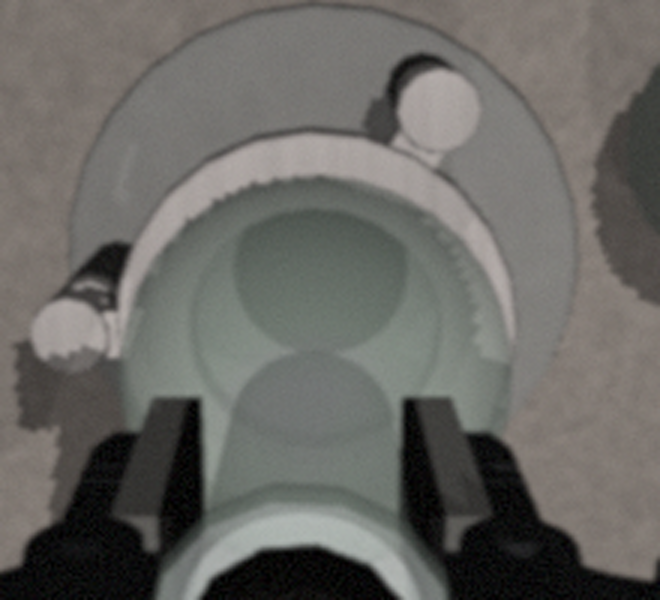

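Run:
```python
import cv2
from h import *
setcal(); S=CAL['scene']
print(proj(S,[.64,.092,.085]),proj(S,[.64,.092,.065]))
a=cv2.imread('pics/csz.png',0);b=cv2.imread('pics/esz.png',0);d=cv2.imread('pics/dsz.png',0)
for nm,(x,y,w,h) in {'left':(86,338,30,28),'front':(185,448,34,28),'right':(270,340,26,26)}.items():
    t=a[y:y+h,x:x+w]
    for i in (d,b):
        r=cv2.matchTemplate(i[y-5:y+80,x-10:x+w+10],t,cv2.TM_CCOEFF_NORMED);_,m,_,l=cv2.minMaxLoc(r);print(nm,m,l[0]-10,(l[1]-5)/4.5)
```

```text
[303.61076328 226.00464375] [303.03296445 232.22509324]
left 0.9807446599006653 1 3.3333333333333335
left 0.9871509075164795 0 6.0
front 0.9837464094161987 -2 3.111111111111111
front 0.9881427884101868 -3 6.0
right 0.9402992129325867 0 3.3333333333333335
right 0.9673781394958496 -3 6.222222222222222
```

```bash
python3 - <<'E'
import cv2
a=cv2.imread('pics/scene0.png');b=cv2.imread('pics/es.png')
for nm,(x,y,w,h) in {'red':(250,238,34,48),'orange':(374,212,38,52),'green':(143,177,28,36),'con':(322,166,32,50),'beak':(219,172,32,38)}.items():
    r=cv2.matchTemplate(b[y-8:y+h+8,x-8:x+w+8],a[y:y+h,x:x+w],cv2.TM_CCOEFF_NORMED);_,m,_,l=cv2.minMaxLoc(r);print(nm,round(m,3),l[0]-8,l[1]-8)
E
python3 go.py
```

```text
red 0.986 0 0
orange 0.994 0 0
green 0.94 0 0
con 0.208 1 0
beak 0.971 0 0
t 14.75 tcp [0.6412 0.0933 0.136 ] grasp [0.6412 0.0925 0.1547] tilt [ 0.0028  0.0422 -0.9991] F [-0.9159 -0.0415  6.1155] op 0.3285881919825385 q [-0.1498  0.6047 -0.0653  1.8625 -0.0059  0.6642 -1.4111]
```

View pics/es.png

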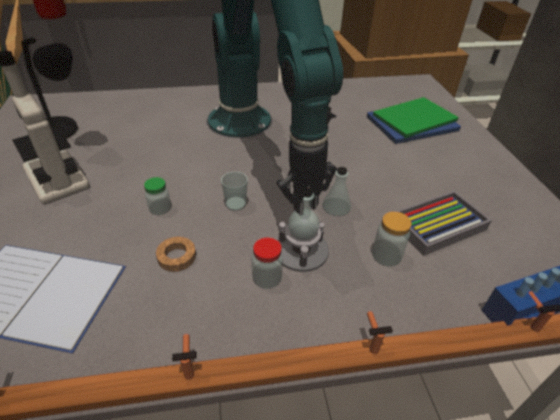

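The scene shows the flask seated in the cradle's ring at about (303, 225). The bystanders are where they were. The conical flask's low match score comes from the gripper and its shadow around it; its offset is 1 px or less. I'm handing in.

```bash
python3 -c "
from plant import sign_off
print(sign_off())"
```

```text
the job is handed in; nothing more can be done
None
```

I lifted the flask by the neck at 40 N a finger and seated it in the sprung ring. I pressed it down and handed in the job at about 14.8 s with the arm still gripping and holding. The hand-in reports no verdict, so the checks below are my own.

- **Ring travel:** the plunger heads sank 6.05 px in the scene picture, which is about 19.5 mm. The wrist force changed by about 7.5 N, which gives about 18 mm.
- **Centring:** the bulb and the ring's hole lined up to about 1 mm in both camera views just before contact, and still did in the wrist view's left-right direction after pressing. The cameras disagreed with each other by 2–5 mm on absolute positions, so I aligned by the offset seen within each picture.
- **Tilt:** the tool ended about 2.4° off vertical, because tilt drifted in during the moves and can't be commanded out. I judged the flask's own tilt only by eye; it looks upright, well inside 11°.
- **Bystanders:** the three jars and the beaker matched at 0 px shift. The conical flask's match was poor (0.21), because the gripper and its shadow now surround it. It looks unmoved by eye, but that check doesn't confirm it.

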